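# Gauge the jaw gap of a photomask clamp

### The arm

A 6-joint arm with a two-finger parallel gripper is mounted at the origin on the work surface. World frame = base frame: x ahead of the robot, y to its left, z up, the work surface at z = 0. Lengths are in m, angles in rad, forces in N, time in s.
With the tool pointing down it reaches from about 0.275 to 0.975 m from the base axis. Payload 8.4 kg.
Tool frame: the origin (TCP) lies between the finger pads; the fingertips stand ahead of it and the grasp point (between the pads) lies 6 mm ahead of it (arm.tip_reach is the z of the fingertips in the tool frame, in m); z points along the fingers, y is the direction in which the jaws open and shut (so a half turn about z gives the same grasp; the last joint's range is limited). The gripper opens to 92 mm and grips with 3 to 60 N. Pads are 20 mm wide; open, the fingers measure 128 mm over their backs; the gripper's body (75 mm by 189 mm) begins 69 mm behind the grasp point.
Start: joints at [1.289, 0.353, 1.633, -0, 1.155, -0.002], TCP at [0.173, 0.601, 0.24] pointing down, gripper open.
Joint ranges: [-2.63, 2.63], [-0.92, 2.1], [0.06, 2.66], [-1.3, 4.44], [0, 2.69], [-3.02, 3.02]. Speed limits (rad/s): [2.22, 2.22, 2.79, 3.14, 3.14, 3.14].

### API

Orientations are given as a unit quaternion [x, y, z, w].
In Python, from station import arm gives the robot as it stands.
- The arm moves only by the shell command python3 -m jog 'ROWS' [FORCE]. ROWS is JSON, a list of rows, each an object with "translation": the shift along the tool's x, y, z in m, a list of three; "dr": the turn, a rotation vector about the tool's x, y, z in rad, a list of three; "hand": the opening, from 0 (shut) to 1 (fully open). In form: [{"translation": [tx, ty, tz], "dr": [wx, wy, wz], "hand": hand}, ...]. A call has 1 to 10 rows; each row shifts and turns the pose as measured when the row begins, along the tool's axes as they then stand; what a row does not reach is not made up. A row lasts 1/10 s, in which the tool goes at most 50 mm and 8.59 degrees, less where a joint would pass 70% of its speed; a pose out of reach is approached as far as the arm can. A call with a gripper value outside its range is refused whole. The fingers move at their own pace and stop on an object; FORCE is the grip in N (left out, the last holds). Time passes only in rows, so rows that do not move let the fingers close. It gives the time, the measured TCP pose, the force and the opening at its end, in the units of the state.
- arm.get_state(): the state, without advancing time (a new reading comes with each control period).
- arm.capture(name): name is "scene" or "top"; returns a dict with "pixels" (480x640x3 uint8, red, green, blue), "z_map" (480x640 float32, m along the optical axis (not along the pixel's ray), 0 where there is no reading), "fx", "fy", "cx", "cy" (pixels), "k1" (the pictures are not rectified: a ray, as slopes to the right and down, at radius r is drawn at 1 + k1 r^2 times it, then the intrinsics apply), "extrinsics" (4x4, takes a point from camera to world coordinates). Camera axes: x right, y up, looking along -z (the intrinsics and any distortion apply to the point x, -y, -z); pixel columns grow to the right and rows downward; lengths in m; the calibration is good to about 2 mm. A picture is of the moment at which its call begins.
- arm.finish_job(): hands the job in, once; it reports no verdict.
The state is a dict: "time": time; "joint_pos": joint angles; "qvel": joint speeds; "joint_torque": joint torques, N m; "tool_pos": TCP position; "eef_rot": TCP orientation; "force": force on the tool from outside, world axes, zero at the start; "torque": the same for the moment, N m; "gripper_width": finger opening in m.
Only numpy, scipy, OpenCV 4.12 (cv2) and the standard library are available. Lean on these libraries where they do the work, as an engineer would, in place of code of your own. Each camera call takes 0.05 s, during which the arm holds its last target. There are 200 camera calls.

### The job

Find the gap of the photomask clamp with the three gauge leaves: try them one at a time from the thinnest (white 5 mm, then green 8 mm, then red 11 mm), pushing each gently straight down between fence and jaw until its shoulder is home, and put each one that goes in loose back into the rack. Stop at the first leaf that binds, that is, drags because it pushes the sprung jaw open, and leave that one fully home in the clamp, let go, with the others standing in the rack. Never force the clamp or its jaw, and leave the bottle, wafer box and beaker alone.

Things in the scene. Friction and masses are not known exactly. Their poses are not given: they have to be found in the camera images.
- station: Fixed photomask clamp. Origin: underside of its 12 mm base plate, z up. A blue fence (80 mm long in x, 35 mm deep in y) stands on the +y side, its upright face in the plane y = 0; a black sprung jaw (70 mm in x, 30 mm in y) on the -y side. Between them is the upright gap, open at the top. Nothing of the clamp is higher than 60 mm. Delicate: it must never bear more than 45 N
- mouth (a point): Point on the plane of the fence's face, at the middle of its length and at the height of the tops of fence and jaw (60 mm). The gap runs from here 2.6 to 10.6 mm to the station's -y; its width differs every time and no reading gives it. As a lead-in the fence's top edge slopes back 4 mm over the upper 10 mm, the jaw's 3.5 mm over 12 mm. Axes as the station's
- jaw_spring (a point): Fixed bracket of the jaw's spring, on the base plate 86 mm to the station's -y of the fence's face, 46 mm high. The spring holds the jaw to its stop with 8 N plus 0.3 N per mm, and lets it open 3.5 mm at most. A leaf thicker than the gap opens it by the difference and drags all the way down, about 5 to 18 N while it slides, fading at rest; a thinner one goes in freely, a far too thick one jams
- rack: Fixed grey gauge rack, 230 x 70 mm, 55 mm high. Origin: centre of its underside, x along its length. Three slots (44 to 47 mm in x, 18 mm in y, 47 mm deep), open at the top, at x = -70, 0 and +70 mm, one leaf in each in any order
- leaf_thin: Gauge leaf 5 mm thick, white handle block 30 mm in y (grip here), 32 in x, 45 tall. Origin: centre of the handle's underside (shoulder); handle up to z = +45, steel blade (5 mm in y, 32 in x, round end) down to -40, in the handle's middle plane. Racked: shoulder on the rack's top, x along the rack's. Home in the clamp: shoulder on the fence's top, x along the station's. About 90 g
- leaf_mid: Gauge leaf 8 mm thick, green handle block 30 mm in y (grip here), 32 in x, 45 tall. Origin: centre of the handle's underside (shoulder); handle up to z = +45, steel blade (8 mm in y, 32 in x, round end) down to -40, in the handle's middle plane. Racked: shoulder on the rack's top, x along the rack's. Home in the clamp: shoulder on the fence's top, x along the station's. About 90 g
- leaf_thick: Gauge leaf 11 mm thick, red handle block 30 mm in y (grip here), 32 in x, 45 tall. Origin: centre of the handle's underside (shoulder); handle up to z = +45, steel blade (11 mm in y, 32 in x, round end) down to -40, in the handle's middle plane. Racked: shoulder on the rack's top, x along the rack's. Home in the clamp: shoulder on the fence's top, x along the station's. About 90 g
- resist_bottle: Amber bottle, 60 mm wide, 130 mm high, standing on the table; origin under its centre. Leave alone
- wafer_box: Round flat white wafer box, 110 mm wide, 18 mm high; origin under its centre. Leave alone
- beaker: White ceramic beaker, 60 mm wide, 70 mm high; origin under its centre. Leave alone
There are look-alikes about, which are no part of the job. Several things look just like the station: the one meant starts farthest to the robot's right. Of the things that look like the leaf_mid, the smaller one is meant.

How it is judged:
By the outcome, as a careful person would: the job done as asked, in the order asked, and still so for the second after the job is handed in, with the robot touching nothing.
It also fails if it takes over 72 s, if anything falls off the work surface, if the arm or the gripper's body presses on something with over 40 N, if the wrist force passes 120 N, or if a joint passes its speed limit or range.

## Working session

There is one attempt and no reset: what is moved stays moved. The work goes in short steps, Python scripts to look and compute and a shell command to move; the robot and the scene stay as the last step left them, time stands still between calls to the robot, and variables do not carry over. Pictures are saved under pics/ and viewed, about 8 in all and at most 12, crops included, and the job is handed in when it is done.

```bash
ls; mkdir -p pics; cat > h.py <<'E'
import numpy as np, cv2
from station import arm
def shot(n,name):
    d=arm.capture(n); np.savez(''+name+'.npz',**{k:np.array(v) for k,v in d.items()})
    cv2.imwrite('pics/'+name+'.png',cv2.cvtColor(d['pixels'],cv2.COLOR_RGB2BGR)); return d
def load(name): return dict(np.load(''+name+'.npz'))
def cloud(d):
    v,u=np.mgrid[0:480,0:640].astype(float)
    a=(u-d['cx'])/d['fx']; b=(v-d['cy'])/d['fy']; x,y=a.copy(),b.copy()
    for _ in range(15):
        s=1+d['k1']*(x*x+y*y); x=a/s; y=b/s
    z=d['z_map']; P=np.stack([x*z,-y*z,-z,np.ones_like(z)],-1)
    W=(P@d['extrinsics'].T)[...,:3]; W[z==0]=np.nan; return W
E
python3 - <<'E'
from h import *
import numpy as np
for n in('top','scene'):
    d=shot(n,n+'0'); print(n,d['fx'],d['k1'],d['extrinsics'].round(3).tolist())
print(arm.get_state(),arm.tip_reach)
E
```

```text
pics
top 530.0332978247541 0.032635640279373296 [[0.017, 0.993, -0.113, 0.379], [-1.0, 0.015, -0.019, -0.009], [-0.017, 0.114, 0.993, 1.354], [0.0, 0.0, 0.0, 1.0]]
scene 538.0136928938523 -0.14350419439870288 [[-0.765, -0.51, 0.393, 0.934], [0.644, -0.609, 0.463, 0.461], [0.003, 0.607, 0.794, 0.85], [0.0, 0.0, 0.0, 1.0]]
{'time': 0.1, 'joint_pos': array([ 1.28861168e+00,  3.53575390e-01,  1.63407208e+00,  2.84717686e-05,
        1.15518685e+00, -2.38970262e-03]), 'qvel': array([ 6.45872370e-04, -1.12373303e-03, -1.12491455e-03, -9.47252881e-04,
       -5.60593267e-06,  3.17938016e-05]), 'joint_torque': array([-7.46545611e-04, -5.94904017e+01, -3.34929836e+01,  6.98396517e-02,
        1.83907844e-02, -4.10259611e-05]), 'tool_pos': array([0.17246767, 0.60029611, 0.23893566]), 'eef_rot': array([ 1.39447262e-01,  9.90229304e-01, -6.12709329e-04, -1.00927169e-04]), 'force': array([-0.41790618, -0.43526924,  0.21485504]), 'torque': array([ 0.01081709,  0.01043012, -0.01421137]), 'gripper_width': 0.09167790455447468} 0.025
```

View pics/top0.png

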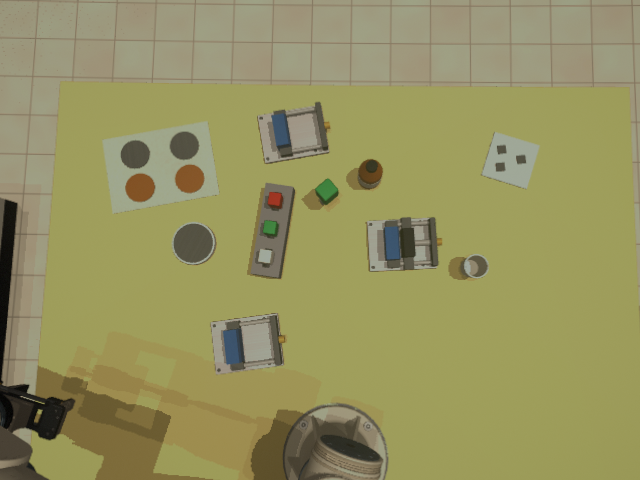

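View pics/scene0.png

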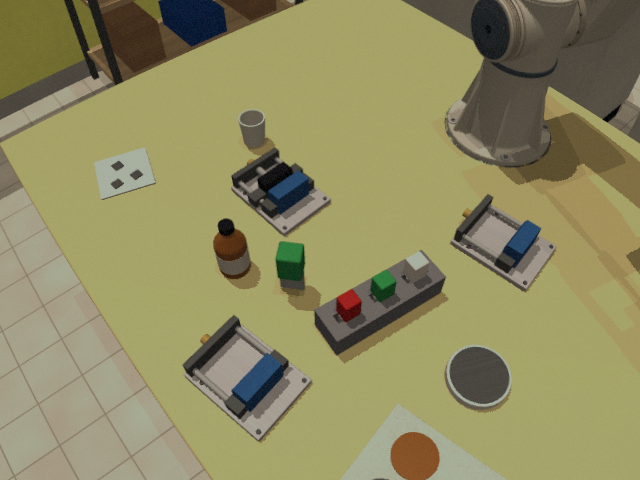

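Top view: the right-most clamp (with the black jaw) is at about (400,243), the rack at (270,230) with red (274,200), green (270,228) and white (265,257); the big green look-alike stands at (327,190). Bottle (370,173), beaker (476,266), wafer box (194,243).

```bash
cat > m.py <<'E'
from h import *
def fit(P,tag):
    r=cv2.minAreaRect((P[:,:2]*1000).astype(np.float32)); print(tag,len(P),'c',np.round(r[0],1),'size',np.round(r[1],1),'ang',round(r[2],2),'z',np.round(np.median(P[:,2]),4)); return r
def measure(name,u0,v0,u1,v1,zlo,zhi,col,tag):
    d=load(name); W=cloud(d); hsv=cv2.cvtColor(d['pixels'],cv2.COLOR_RGB2HSV)
    m=np.zeros((480,640),bool); m[v0:v1,u0:u1]=1
    m&=(W[...,2]>zlo)&(W[...,2]<zhi)
    H,S,V=[hsv[...,i].astype(int) for i in range(3)]
    if col=='blue': m&=(H>95)&(H<130)&(S>100)
    if col=='green': m&=(H>45)&(H<90)&(S>100)
    if col=='red': m&=((H<8)|(H>172))&(S>120)
    if col=='dark': m&=(V<70)
    if col=='white': m&=(V>110)&(S<90)
    return fit(W[m],tag)
E
python3 - <<'E'
from m import *
for n,b in(('top0',dict(st=(360,205,450,280),ra=(240,175,300,285))),('scene0',dict(st=(220,140,340,240),ra=(305,240,455,355)))):
    measure(n,*b['st'],.052,.07,'blue',n+' fence')
    measure(n,*b['st'],.052,.07,'dark',n+' jaw')
    measure(n,*b['st'],.006,.018,'none',n+' base')
    measure(n,*b['ra'],.049,.062,'none',n+' rack')
    for c in('red','green','white'): measure(n,*b['ra'],.092,.11,c,n+' '+c)
W=cloud(load('top0')); print(W[300,450],W[228,270],W[243,393],W[243,410])
d=load('top0'); big=cv2.resize(d['pixels'][205:285,360:450,::-1],None,fx=8,fy=7,interpolation=cv2.INTER_CUBIC); cv2.imwrite('pics/c1.png',big)
E
```

```text
top0 fence 394 c [ 521.5 -132.5] size [78.1 30.9] ang 3.9 z 0.0599
top0 jaw 346 c [ 521.4 -151.3] size [77.7 70.9] ang 3.56 z 0.0594
top0 base 1547 c [ 529.5 -168.4] size [187.2 223.6] ang 0.02 z 0.0117
top0 rack 1896 c [550.6 164.7] size [ 70.9 230.3] ang 82.21 z 0.0548
top0 red 152 c [620.1 154.9] size [29.5 31.6] ang 80.02 z 0.0993
top0 green 163 c [549.9 164.5] size [30.6 31.3] ang 83.06 z 0.0992
top0 white 166 c [481.1 173.5] size [29.2 30.9] ang 83.88 z 0.0991
scene0 fence 572 c [ 525.4 -148.4] size [81.6 66.3] ang 4.43 z 0.0601
scene0 jaw 527 c [ 527.6 -150.9] size [78.  72.6] ang 5.27 z 0.0596
scene0 base 1739 c [ 526.4 -204.2] size [139.2 264.3] ang 0.26 z 0.0124
scene0 rack 3191 c [552.4 164.9] size [ 73.  233.1] ang 82.29 z 0.0551
scene0 red 346 c [623.2 156.5] size [29.2 33.4] ang 84.5 z 0.0998
scene0 green 330 c [553.7 165.1] size [30.4 32.4] ang 83.74 z 0.1
scene0 white 271 c [483.6 174.2] size [29.  34.6] ang 81.97 z 0.1001
[ 0.38422695 -0.28567456 -0.00267284] [0.54734228 0.16218295 0.10092959] [ 0.51995885 -0.13513141  0.06228564] [ 0.52056131 -0.176525    0.06255885]
```

View pics/c1.png

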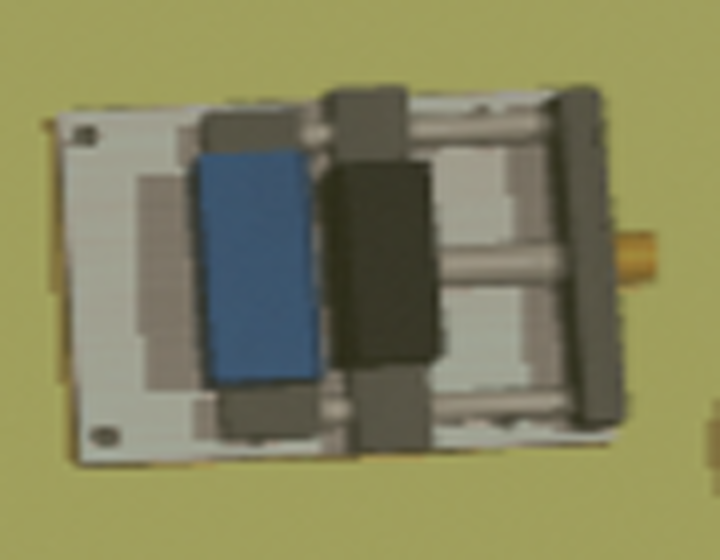

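```bash
cat > g.py <<'E'
import sys
from h import *
from scipy.spatial.transform import Rotation as R
def delta(x,y,z,yawy,quiet=False):
    "remaining move; x,y,z mm of TCP, yawy deg = heading of tool y; tool straight down"
    s=arm.get_state(); Q=R.from_quat(s['eef_rot']); a=np.radians(yawy)
    Y=np.array([np.cos(a),np.sin(a),0]); Z=np.array([0,0,-1.]); X=np.cross(Y,Z)
    T=R.from_matrix(np.stack([X,Y,Z],1)); dr=(Q.inv()*T).as_rotvec()
    e=np.array([x,y,z])/1000-s['tool_pos']
    print('t',round(s['time'],2),'pos',(s['tool_pos']*1000).round(1),'F',s['force'].round(1),'w',round(s['gripper_width']*1000,1))
    print('dr',dr.round(4),'trans(now axes)',Q.inv().apply(e).round(4),'trans(after turn)',T.inv().apply(e).round(4))
if __name__=='__main__': delta(*map(float,sys.argv[1:5]))
E
python3 g.py 482 173.5 150 82.2
```

```text
t 0.1 pos [172.5 600.3 238.9] F [-0.4 -0.4  0.2] w 91.7
dr [-1.200e-03 -1.000e-04 -1.437e-01] trans(now axes) [-0.4154 -0.3246  0.0893] trans(after turn) [-0.3646 -0.3808  0.0889]
```

```bash
python3 -m jog '[{"translation":[0,0,0],"dr":[0,0,-0.1437],"hand":1},{"translation":[-0.034,-0.035,0],"dr":[0,0,0],"hand":1},{"translation":[-0.034,-0.035,0],"dr":[0,0,0],"hand":1},{"translation":[-0.034,-0.035,0],"dr":[0,0,0],"hand":1},{"translation":[-0.034,-0.035,0],"dr":[0,0,0],"hand":1},{"translation":[-0.034,-0.035,0],"dr":[0,0,0],"hand":1},{"translation":[-0.034,-0.035,0],"dr":[0,0,0],"hand":1},{"translation":[-0.034,-0.035,0],"dr":[0,0,0],"hand":1},{"translation":[-0.034,-0.035,0.01],"dr":[0,0,0],"hand":1},{"translation":[-0.034,-0.035,0.02],"dr":[0,0,0],"hand":1}]'; python3 g.py 482 173.5 150 82.2
```

```text
time: 1.1
tool_pos: [0.4366, 0.2458, 0.2096]
eef_rot: [0.06, 0.998, -0.0, 0.001]
force: [1.4, 0.1, -0.9]
gripper_width: 0.0919
t 1.1 pos [436.6 245.8 209.6] F [ 1.4  0.1 -0.9] w 91.9
dr [0.     0.0019 0.0154] trans(now axes) [-0.0537 -0.0664  0.0597] trans(after turn) [-0.0548 -0.0655  0.0596]
```

```bash
python3 -m jog '[{"translation":[-0.03,-0.035,0.02],"dr":[0,0,0.0154],"hand":1},{"translation":[-0.02,-0.02,0.02],"dr":[0,0,0],"hand":1},{"translation":[-0.005,-0.01,0.01],"dr":[0,0,0],"hand":1},{"translation":[0,0,0],"dr":[0,0,0],"hand":1}]'; python3 g.py 482 173.5 87 82.2;python3 - <<'E'
from h import *
d=shot('scene','s1')
cv2.imwrite('pics/s1c.png',cv2.resize(d['pixels'][150:350,300:500,::-1],None,fx=3,fy=3))
E
```

```text
time: 1.5
tool_pos: [0.4844, 0.168, 0.1567]
eef_rot: [0.071, 0.997, -0.001, -0.0]
force: [-0.1, 0.2, -0.1]
gripper_width: 0.0918
t 1.5 pos [484.4 168.  156.7] F [-0.1  0.2 -0.1] w 91.8
dr [-0.0016 -0.     -0.0067] trans(now axes) [0.0031 0.0052 0.0697] trans(after turn) [0.0031 0.0052 0.0697]
```

View pics/s1c.png

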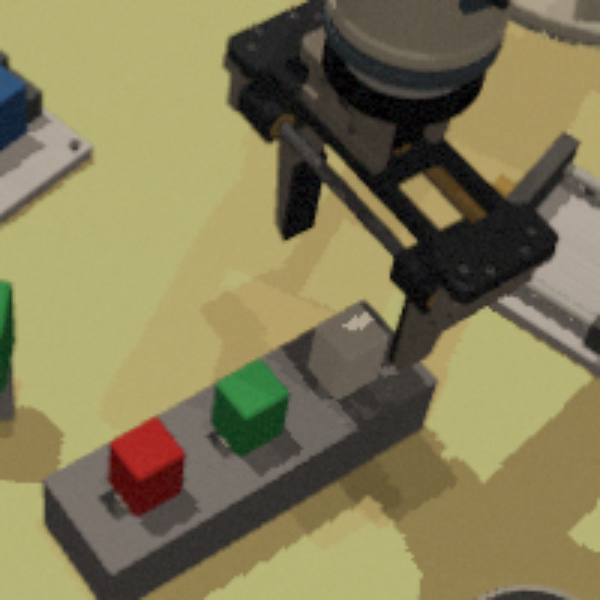

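```bash
python3 -m jog '[{"translation":[0.003,0.005,0.02],"dr":[0,0,-0.0067],"hand":1},{"translation":[0,0,0.025],"dr":[0,0,0],"hand":1},{"translation":[0,0,0.018],"dr":[0,0,0],"hand":1},{"translation":[0,0,0.006],"dr":[0,0,0],"hand":1},{"translation":[0,0,0],"dr":[0,0,0],"hand":1}]'; python3 g.py 482 173.5 87 82.2
```

```text
time: 2.05
tool_pos: [0.482, 0.1815, 0.0913]
eef_rot: [0.065, 0.998, 0.002, 0.003]
force: [-0.1, 0.3, 0.3]
gripper_width: 0.0915
t 2.05 pos [482.  181.5  91.3] F [-0.1  0.3  0.3] w 91.5
dr [0.0034 0.0057 0.006 ] trans(now axes) [-0.001  -0.008   0.0043] trans(after turn) [-0.0011 -0.0079  0.0043]
```

```bash
python3 -m jog '[{"translation":[-0.001,-0.008,0.004],"dr":[0.003,0.005,0.006],"hand":1},{"translation":[0,0,0],"dr":[0,0,0],"hand":1}]'; python3 g.py 482 173.5 87 82.2
```

```text
time: 2.25
tool_pos: [0.4824, 0.1744, 0.0889]
eef_rot: [0.067, 0.998, 0.001, 0.001]
force: [1.2, -0.0, 0.4]
gripper_width: 0.092
t 2.25 pos [482.4 174.4  88.9] F [ 1.2 -0.   0.4] w 92.0
dr [0.0013 0.0023 0.0016] trans(now axes) [ 0.0003 -0.001   0.0019] trans(after turn) [ 0.0003 -0.001   0.0019]
```

```bash
python3 -m jog '[{"translation":[0,-0.001,0.002],"dr":[0.001,0.002,0.001],"hand":0},{"translation":[0,0,0],"dr":[0,0,0],"hand":0},{"translation":[0,0,0],"dr":[0,0,0],"hand":0},{"translation":[0,0,0],"dr":[0,0,0],"hand":0},{"translation":[0,0,0],"dr":[0,0,0],"hand":0},{"translation":[0,0,0],"dr":[0,0,0],"hand":0}]' 30; python3 g.py 482 173.5 87 82.2
```

```text
time: 2.85
tool_pos: [0.4837, 0.1734, 0.0887]
eef_rot: [0.068, 0.998, 0.001, 0.002]
force: [0.2, -0.3, 0.4]
gripper_width: 0.0458
t 2.85 pos [483.7 173.4  88.7] F [ 0.2 -0.3  0.4] w 45.8
dr [ 0.0018  0.003  -0.0009] trans(now axes) [ 0.0017 -0.0001  0.0017] trans(after turn) [ 0.0017 -0.0001  0.0017]
```

```bash
python3 -m jog '[{"translation":[0,0,0],"dr":[0.002,0.003,0],"hand":0},{"translation":[0,0,0],"dr":[0,0,0],"hand":0},{"translation":[0,0,0],"dr":[0,0,0],"hand":0},{"translation":[0,0,0],"dr":[0,0,0],"hand":0}]'; python3 g.py 482 173.5 87 82.2
```

```text
time: 3.25
tool_pos: [0.4837, 0.1734, 0.0887]
eef_rot: [0.068, 0.998, -0.0, -0.0]
force: [0.3, 0.2, -0.3]
gripper_width: 0.0298
t 3.25 pos [483.7 173.4  88.7] F [ 0.3  0.2 -0.3] w 29.8
dr [-0.0004 -0.0004 -0.0008] trans(now axes) [ 0.0017 -0.0001  0.0017] trans(after turn) [ 0.0017 -0.0001  0.0017]
```

```bash
python3 -m jog '[{"translation":[0,0,-0.02],"dr":[0,0,0],"hand":0},{"translation":[0,0,-0.035],"dr":[0,0,0],"hand":0},{"translation":[0,0,-0.02],"dr":[0,0,0],"hand":0},{"translation":[0,0,0],"dr":[0,0,-0.1],"hand":0},{"translation":[0,0,0],"dr":[0,0,-0.1],"hand":0},{"translation":[0,0,0],"dr":[0,0,0],"hand":0}]'; python3 g.py 523 -154 160 93.9
```

```text
time: 3.85
tool_pos: [0.4827, 0.1731, 0.1659]
eef_rot: [-0.035, 0.999, -0.001, -0.001]
force: [-0.5, 0.2, -0.2]
gripper_width: 0.0298
t 3.85 pos [482.7 173.1 165.9] F [-0.5  0.2 -0.2] w 29.8
dr [-0.0009 -0.0026  0.0012] trans(now axes) [-0.0175 -0.3291  0.0062] trans(after turn) [-0.0179 -0.3291  0.0059]
```

```bash
python3 -m jog '[{"translation":[-0.002,-0.03,0],"dr":[0,0,0],"hand":0},{"translation":[-0.002,-0.045,0],"dr":[0,0,0],"hand":0},{"translation":[-0.002,-0.045,0],"dr":[0,0,0],"hand":0},{"translation":[-0.002,-0.045,0],"dr":[0,0,0],"hand":0},{"translation":[-0.002,-0.045,0],"dr":[0,0,0],"hand":0},{"translation":[-0.002,-0.045,0],"dr":[0,0,0],"hand":0},{"translation":[-0.002,-0.03,0],"dr":[0,0,0],"hand":0},{"translation":[-0.002,-0.015,0],"dr":[0,0,0],"hand":0},{"translation":[0,-0.005,0],"dr":[0,0,0],"hand":0},{"translation":[0,0,0],"dr":[0,0,0],"hand":0}]'; python3 g.py 523 -154 135 93.9
```

```text
time: 4.85
tool_pos: [0.517, -0.141, 0.1634]
eef_rot: [-0.021, 1.0, 0.0, -0.002]
force: [0.3, 0.2, -0.9]
gripper_width: 0.0298
t 4.85 pos [ 517.  -141.   163.4] F [ 0.3  0.2 -0.9] w 29.8
dr [ 0.0004 -0.0047 -0.0264] trans(now axes) [-0.0056 -0.0132  0.0284] trans(after turn) [-0.0051 -0.0134  0.0284]
```

```bash
python3 -m jog '[{"translation":[-0.005,-0.013,0.01],"dr":[0,-0.004,-0.026],"hand":0},{"translation":[0,0,0.008],"dr":[0,0,0],"hand":0},{"translation":[0,0,0],"dr":[0,0,0],"hand":0},{"translation":[0,0,0],"dr":[0,0,0],"hand":0}]'; python3 g.py 523 -154 135 93.9
python3 - <<'E'
from h import *
d=shot('top','t2'); e=shot('scene','s2')
a=cv2.resize(d['pixels'][190:290,350:450,::-1],(400,400),interpolation=cv2.INTER_CUBIC)
b=cv2.resize(e['pixels'][120:240,220:340,::-1],(400,400),interpolation=cv2.INTER_CUBIC)
cv2.imwrite('pics/c2.png',np.hstack([a,b]))
E
```

```text
time: 5.25
tool_pos: [0.5214, -0.15, 0.1442]
eef_rot: [-0.033, 0.999, 0.001, -0.001]
force: [-0.4, 0.5, -0.4]
gripper_width: 0.0297
t 5.25 pos [ 521.4 -150.   144.2] F [-0.4  0.5 -0.4] w 29.7
dr [ 0.0022 -0.0027 -0.0022] trans(now axes) [-0.0013 -0.0041  0.0092] trans(after turn) [-0.0013 -0.0041  0.0092]
```

View pics/c2.png

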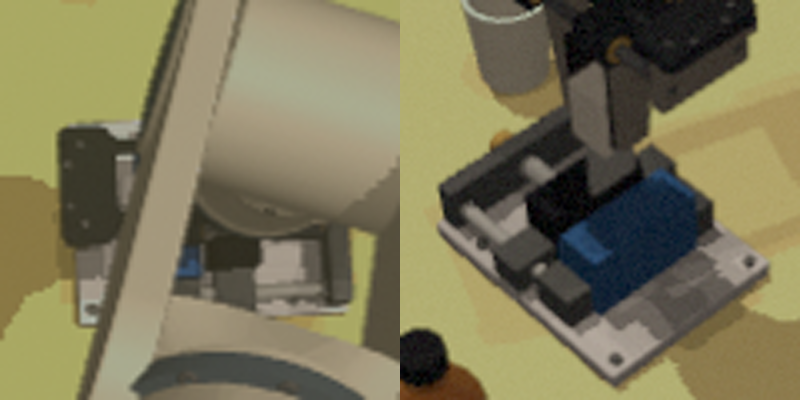

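```bash
python3 - <<'E'
from m import *
yaw=np.radians(3.9); C=np.array([.5228,-.152])
def loc(W):
    D=W[...,:2]-C; return np.stack([D[...,0]*np.cos(yaw)+D[...,1]*np.sin(yaw),-D[...,0]*np.sin(yaw)+D[...,1]*np.cos(yaw),W[...,2]],-1)*1000
for n in('top0','scene0'):
    d=load(n);W=cloud(d);L=loc(W);hsv=cv2.cvtColor(d['pixels'],cv2.COLOR_RGB2HSV).astype(int)
    blue=(hsv[...,0]>95)&(hsv[...,0]<130)&(hsv[...,1]>90)
    m=blue&(abs(L[...,0])<60)&(L[...,1]>-15)&(L[...,1]<60)&(abs(L[...,2]-60)<2.0)
    fit(W[m],n)
    # edges: per x-bin min/max y
    for lo in range(-30,30,15):
        k=m&(L[...,0]>lo)&(L[...,0]<lo+15); y=L[...,1][k]; print(lo,np.percentile(y,[1,50,99]).round(1),end=' ')
    x=L[...,0][m]; print('x',np.percentile(x,[.5,99.5]).round(1))
    j=(hsv[...,2]<75)&(abs(L[...,0])<30)&(L[...,1]<0)&(L[...,1]>-60)&(abs(L[...,2]-60)<2); print('jaw y',np.percentile(L[...,1][j],[1,99]).round(1))
d=load('s2');L=loc(cloud(d))
for z in range(72,112,5):
    k=(abs(L[...,0])<40)&(abs(L[...,1])<30)&(L[...,2]>z)&(L[...,2]<z+5); P=L[k]
    if len(P)>5: print(z,len(P),'x',np.percentile(P[:,0],[2,50,98]).round(1),'y',np.percentile(P[:,1],[2,50,98]).round(1))
T=loc(np.array([.5214,-.150,.1442])); print('TCP loc',T.round(1))
E
```

```text
top0 240 c [ 521.7 -132.7] size [78.1 32.2] ang 3.67 z 0.06
-30 [ 4.4 22.7 35.5] -15 [ 6.  21.7 34.5] 0 [ 3.7 19.  33.6] 15 [ 5.1 19.9 35.1] x [-38.4  38.8]
jaw y [-34.4  -7.5]
scene0 384 c [ 524.9 -137.8] size [81.1 45.1] ang 3.48 z 0.0602
-30 [ 0.3 22.1 35.9] -15 [ 1.3 20.7 35.3] 0 [ 5.  22.6 35.9] 15 [ 4.3 19.3 35. ] x [-37.4  43.1]
jaw y [-34.8  -5.9]
72 19 x [-18.1  -6.6  12.4] y [0.5 3.5 4.5]
77 24 x [-18.4   1.8  13.6] y [-0.4  3.7  6.1]
82 25 x [-19.1  -1.4  13. ] y [0.6 3.6 4.9]
87 27 x [-17.7  -2.   13.6] y [0.9 3.7 5.2]
92 18 x [-9.4  3.3 12.3] y [0.6 3.7 5.7]
97 8 x [ 0.2  8.1 12.9] y [-0.9  3.4  4.4]
102 8 x [ 7.6 12.2 13.3] y [0.2 3.  5.5]
107 7 x [ 9.6 11.9 14.3] y [-0.7  1.8  5.2]
TCP loc [ -1.3   2.1 144.2]
```

```bash
python3 -m jog '[{"translation":[-0.002,-0.004,0.004],"dr":[0.002,-0.003,-0.002],"hand":0},{"translation":[0,0,0],"dr":[0,0,0],"hand":0},{"translation":[0,0,0],"dr":[0,0,0],"hand":0}]'; python3 g.py 523 -153.8 93.7 93.8
```

```text
time: 5.65
tool_pos: [0.5243, -0.1535, 0.1408]
eef_rot: [-0.034, 0.999, -0.0, 0.001]
force: [1.4, 0.3, -0.7]
gripper_width: 0.03
t 5.65 pos [ 524.3 -153.5  140.8] F [ 1.4  0.3 -0.7] w 30.0
dr [-0.0004  0.0019  0.0026] trans(now axes) [ 0.0014 -0.0002  0.0471] trans(after turn) [ 0.0013 -0.0002  0.0471]
```

```bash
for i in 1; do python3 -m jog '[{"translation":[0,0,0.005],"dr":[0,0.001,0.002],"hand":0},{"translation":[0,0,0.005],"dr":[0,0,0],"hand":0},{"translation":[0,0,0.005],"dr":[0,0,0],"hand":0},{"translation":[0,0,0.003],"dr":[0,0,0],"hand":0}]'; done; python3 g.py 523 -153.8 93.7 93.8
```

```text
time: 6.05
tool_pos: [0.5245, -0.1537, 0.1218]
eef_rot: [-0.033, 0.999, -0.0, 0.001]
force: [-0.9, -0.2, -0.6]
gripper_width: 0.0299
t 6.05 pos [ 524.5 -153.7  121.8] F [-0.9 -0.2 -0.6] w 29.9
dr [-0.0007  0.0016 -0.0001] trans(now axes) [0.0016 0.0001 0.0281] trans(after turn) [0.0015 0.     0.0281]
```

```bash
python3 -m jog '[{"translation":[0,0,0.004],"dr":[0,0,0],"hand":0},{"translation":[0,0,0.004],"dr":[0,0,0],"hand":0}]'; python3 -m jog '[{"translation":[0,0,0.004],"dr":[0,0,0],"hand":0}]';python3 g.py 523 -153.8 93.7 93.8
```

```text
time: 6.25
tool_pos: [0.5244, -0.1537, 0.1129]
eef_rot: [-0.033, 0.999, -0.0, 0.001]
force: [-0.3, 0.6, 0.2]
gripper_width: 0.0299
time: 6.35
tool_pos: [0.5244, -0.1537, 0.1084]
eef_rot: [-0.033, 0.999, -0.0, 0.001]
force: [0.5, -0.4, -0.4]
gripper_width: 0.0301
t 6.35 pos [ 524.4 -153.7  108.4] F [ 0.5 -0.4 -0.4] w 30.1
dr [-0.0004  0.0011 -0.0002] trans(now axes) [ 0.0014 -0.      0.0147] trans(after turn) [ 0.0014 -0.      0.0147]
```

```bash
python3 -m jog '[{"translation":[0,0,0.004],"dr":[0,0,0],"hand":0},{"translation":[0,0,0.004],"dr":[0,0,0],"hand":0},{"translation":[0,0,0.002],"dr":[0,0,0],"hand":0}]'; python3 -m jog '[{"translation":[0,0,0.002],"dr":[0,0,0],"hand":0}]';python3 -m jog '[{"translation":[0,0,0.0015],"dr":[0,0,0],"hand":0}]'; python3 g.py 523 -153.8 93.7 93.8
```

```text
time: 6.65
tool_pos: [0.5242, -0.1536, 0.0972]
eef_rot: [-0.033, 0.999, -0.0, 0.0]
force: [0.2, 0.1, -1.3]
gripper_width: 0.0301
time: 6.75
tool_pos: [0.5242, -0.1537, 0.0949]
eef_rot: [-0.033, 0.999, -0.0, 0.0]
force: [0.4, 0.6, -1.2]
gripper_width: 0.0298
time: 6.85
tool_pos: [0.5243, -0.1537, 0.0936]
eef_rot: [-0.033, 0.999, -0.0, 0.0]
force: [-7.0, 2.7, 26.9]
gripper_width: 0.0301
t 6.85 pos [ 524.3 -153.7   93.6] F [-7.   2.7 26.9] w 30.1
dr [-0.0002  0.0006 -0.0002] trans(now axes) [ 0.0013 -0.0001 -0.0001] trans(after turn) [ 0.0013 -0.0001 -0.0001]
```

```bash
python3 -m jog '[{"translation":[0,0,-0.004],"dr":[0,0,0],"hand":0},{"translation":[0,0,0],"dr":[0,0,0],"hand":0}]'; for i in 1 2 3 4; do python3 -m jog '[{"translation":[0,0.0005,0],"dr":[0,0,0],"hand":0}]' | grep -E 'pos|force'; done
```

```text
time: 7.05
tool_pos: [0.5245, -0.1537, 0.098]
eef_rot: [-0.033, 0.999, -0.0, 0.0]
force: [0.5, 0.2, -0.9]
gripper_width: 0.03
tool_pos: [0.5245, -0.1532, 0.0981]
force: [0.3, -0.5, -0.7]
tool_pos: [0.5246, -0.1527, 0.0981]
force: [-0.3, -0.3, -1.7]
tool_pos: [0.5245, -0.1525, 0.0981]
force: [-0.7, -4.2, -2.4]
tool_pos: [0.5246, -0.1524, 0.0981]
force: [-0.5, -4.8, -1.1]
```

```bash
python3 -m jog '[{"translation":[0,-0.0007,0],"dr":[0,0,0],"hand":0},{"translation":[0,0,-0.015],"dr":[0,0,0],"hand":0},{"translation":[0,0,-0.025],"dr":[0,0,0],"hand":0},{"translation":[0,0,-0.02],"dr":[0,0,0],"hand":0},{"translation":[0,0,0],"dr":[0,0,0.1],"hand":0},{"translation":[0,0,0],"dr":[0,0,0.1],"hand":0},{"translation":[0,0,0],"dr":[0,0,0],"hand":0}]'; python3 g.py 483.7 173.4 155 82.2
```

```text
time: 8.15
tool_pos: [0.5239, -0.1518, 0.1597]
eef_rot: [0.07, 0.998, 0.0, -0.0]
force: [-0.4, 0.6, -1.0]
gripper_width: 0.03
t 8.15 pos [ 523.9 -151.8  159.7] F [-0.4  0.6 -1. ] w 30.0
dr [ 0.001  -0.0001 -0.0043] trans(now axes) [0.0853 0.3164 0.005 ] trans(after turn) [0.084  0.3168 0.0047]
```

```bash
python3 -m jog '[{"translation":[0.01,0.03,0],"dr":[0,0,0],"hand":0},{"translation":[0.012,0.045,0],"dr":[0,0,0],"hand":0},{"translation":[0.012,0.045,0],"dr":[0,0,0],"hand":0},{"translation":[0.012,0.045,0],"dr":[0,0,0],"hand":0},{"translation":[0.012,0.045,0],"dr":[0,0,0],"hand":0},{"translation":[0.012,0.045,0],"dr":[0,0,0],"hand":0},{"translation":[0.008,0.03,0],"dr":[0,0,0],"hand":0},{"translation":[0.004,0.015,0],"dr":[0,0,0],"hand":0},{"translation":[0,0,0],"dr":[0,0,0],"hand":0},{"translation":[0,0,0],"dr":[0,0,0],"hand":0}]'; python3 g.py 483.7 173.4 155 82.2
```

```text
time: 9.15
tool_pos: [0.4798, 0.1681, 0.1586]
eef_rot: [0.057, 0.998, 0.001, -0.0]
force: [-0.3, -0.3, -1.1]
gripper_width: 0.0296
t 9.15 pos [479.8 168.1 158.6] F [-0.3 -0.3 -1.1] w 29.6
dr [ 0.0029 -0.0011  0.0227] trans(now axes) [-0.0033  0.0057  0.0036] trans(after turn) [-0.0032  0.0058  0.0036]
```

```bash
python3 -m jog '[{"translation":[-0.003,0.0055,0.004],"dr":[0.003,-0.001,0.0227],"hand":0},{"translation":[0,0,0],"dr":[0,0,0],"hand":0},{"translation":[0,0,0],"dr":[0,0,0],"hand":0}]'; python3 g.py 483.7 173.6 88.7 82.2
```

```text
time: 9.45
tool_pos: [0.4834, 0.1706, 0.1542]
eef_rot: [0.067, 0.998, -0.0, -0.001]
force: [0.6, -0.5, -0.2]
gripper_width: 0.0301
t 9.45 pos [483.4 170.6 154.2] F [ 0.6 -0.5 -0.2] w 30.1
dr [-0.0011 -0.0011  0.0011] trans(now axes) [0.     0.0031 0.0655] trans(after turn) [0.0001 0.003  0.0655]
```

```bash
python3 -m jog '[{"translation":[0,0.003,0.01],"dr":[0,0,0],"hand":0},{"translation":[0,0,0.012],"dr":[0,0,0],"hand":0},{"translation":[0,0,0.012],"dr":[0,0,0],"hand":0},{"translation":[0,0,0.01],"dr":[0,0,0],"hand":0},{"translation":[0,0,0.008],"dr":[0,0,0],"hand":0},{"translation":[0,0,0.004],"dr":[0,0,0],"hand":0},{"translation":[0,0,0.001],"dr":[0,0,0],"hand":0}]'; python3 g.py 483.7 173.6 88.7 82.2
```

```text
time: 10.15
tool_pos: [0.4829, 0.1714, 0.0912]
eef_rot: [0.068, 0.998, -0.001, -0.002]
force: [0.3, -0.4, -0.2]
gripper_width: 0.0297
t 10.15 pos [482.9 171.4  91.2] F [ 0.3 -0.4 -0.2] w 29.7
dr [-0.0022 -0.0033  0.0008] trans(now axes) [-0.0005  0.0023  0.0025] trans(after turn) [-0.0005  0.0023  0.0025]
```

```bash
python3 -m jog '[{"translation":[0,0.002,0.002],"dr":[-0.002,-0.003,0],"hand":0},{"translation":[0,0,0.0004],"dr":[0,0,0],"hand":0},{"translation":[0,0,0],"dr":[0,0,0],"hand":0.65},{"translation":[0,0,0],"dr":[0,0,0],"hand":0.65},{"translation":[0,0,0],"dr":[0,0,0],"hand":0.65},{"translation":[0,0,0],"dr":[0,0,0],"hand":0.65}]'; python3 g.py 552 165 140 82.2
```

```text
time: 10.75
tool_pos: [0.4843, 0.1741, 0.0899]
eef_rot: [0.067, 0.998, 0.001, 0.001]
force: [0.2, -0.6, -0.0]
gripper_width: 0.0588
t 10.75 pos [484.3 174.1  89.9] F [ 0.2 -0.6 -0. ] w 58.8
dr [0.0012 0.0025 0.0011] trans(now axes) [-0.0684  0.0001 -0.0499] trans(after turn) [-0.0683  0.0001 -0.0501]
```

```bash
python3 -m jog '[{"translation":[0,0,-0.02],"dr":[0,0,0],"hand":0.75},{"translation":[0,0,-0.028],"dr":[0,0,0],"hand":0.75},{"translation":[-0.025,0,0],"dr":[0,0,0],"hand":0.75},{"translation":[-0.03,0,0],"dr":[0,0,0],"hand":0.75},{"translation":[-0.013,0,0],"dr":[0,0,0],"hand":0.75},{"translation":[0,0,0],"dr":[0,0,0],"hand":0.75},{"translation":[0,0,0],"dr":[0,0,0],"hand":0.75}]'; python3 g.py 552 165 88.7 82.2
python3 - <<'E'
from m import *
shot('scene','s3'); measure('s3',305,240,455,355,.092,.11,'white','white'); measure('s3',305,240,455,355,.092,.11,'green','green'); measure('s3',305,240,455,355,.092,.11,'red','red')
E
```

```text
time: 11.45
tool_pos: [0.552, 0.1644, 0.14]
eef_rot: [0.068, 0.998, 0.0, 0.001]
force: [0.0, -0.1, -0.2]
gripper_width: 0.0689
t 11.45 pos [552.  164.4 140. ] F [ 0.  -0.1 -0.2] w 68.9
dr [0.0008 0.0012 0.001 ] trans(now axes) [0.0001 0.0005 0.0513] trans(after turn) [0.     0.0006 0.0513]
white 0 c [0. 0.] size [0. 0.] ang 0.0 z nan
green 305 c [554.1 166. ] size [28.7 31.5] ang 82.41 z 0.0999
red 344 c [623.1 156.3] size [28.6 32.4] ang 81.67 z 0.0997
  return _methods._mean(a, axis=axis, dtype=dtype,
  ret = ret.dtype.type(ret / rcount)
```

```bash
python3 -m jog '[{"translation":[0,0,0.015],"dr":[0,0,0],"hand":0.75},{"translation":[0,0,0.018],"dr":[0,0,0],"hand":0.75},{"translation":[0,0,0.012],"dr":[0,0,0],"hand":0.75},{"translation":[0,0,0.005],"dr":[0,0,0],"hand":0.75},{"translation":[0,0,0],"dr":[0,0,0],"hand":0.4},{"translation":[0,0,0],"dr":[0,0,0],"hand":0}]' 30; python3 g.py 552 165 88.7 82.2
```

```text
time: 12.1
tool_pos: [0.5467, 0.1647, 0.0847]
eef_rot: [0.067, 0.998, -0.0, -0.002]
force: [0.9, 0.1, 0.9]
gripper_width: 0.0553
t 12.1 pos [546.7 164.7  84.7] F [0.9 0.1 0.9] w 55.3
dr [-0.0012 -0.0038  0.0027] trans(now axes) [-0.0052  0.001  -0.0041] trans(after turn) [-0.0052  0.001  -0.004 ]
```

```bash
python3 -m jog '[{"translation":[-0.005,0,-0.004],"dr":[-0.001,-0.004,0.002],"hand":0.45},{"translation":[0,0,0],"dr":[0,0,0],"hand":0.4},{"translation":[0,0,0],"dr":[0,0,0],"hand":0.4}]'; python3 g.py 552 165 88.7 82.2
```

```text
time: 12.4
tool_pos: [0.553, 0.1643, 0.0903]
eef_rot: [0.068, 0.998, 0.0, 0.001]
force: [-0.0, -0.3, 0.3]
gripper_width: 0.0367
t 12.4 pos [553.  164.3  90.3] F [-0.  -0.3  0.3] w 36.7
dr [0.0007 0.0025 0.0006] trans(now axes) [0.0011 0.0006 0.0016] trans(after turn) [0.0011 0.0006 0.0016]
```

```bash
python3 -m jog '[{"translation":[0,0,0],"dr":[0,0.002,0],"hand":0},{"translation":[0,0,0],"dr":[0,0,0],"hand":0},{"translation":[0,0,0],"dr":[0,0,0],"hand":0},{"translation":[0,0,0],"dr":[0,0,0],"hand":0}]' 30; python3 g.py 552 165 88.7 82.2
```

```text
time: 12.8
tool_pos: [0.5533, 0.1643, 0.091]
eef_rot: [0.068, 0.998, 0.001, 0.001]
force: [-0.5, 0.6, -1.2]
gripper_width: 0.0298
t 12.8 pos [553.3 164.3  91. ] F [-0.5  0.6 -1.2] w 29.8
dr [0.0013 0.0014 0.0004] trans(now axes) [0.0014 0.0005 0.0023] trans(after turn) [0.0014 0.0005 0.0023]
```

```bash
python3 -m jog '[{"translation":[0,0,-0.02],"dr":[0,0,0],"hand":0},{"translation":[0,0,-0.035],"dr":[0,0,0],"hand":0},{"translation":[0,0,-0.02],"dr":[0,0,0],"hand":0},{"translation":[0,0,0],"dr":[0,0,-0.1],"hand":0},{"translation":[0,0,0],"dr":[0,0,-0.1],"hand":0},{"translation":[0,0,0],"dr":[0,0,0],"hand":0}]'; python3 g.py 523.5 -154.3 150 93.8
```

```text
time: 13.4
tool_pos: [0.5521, 0.1639, 0.168]
eef_rot: [-0.035, 0.999, 0.0, -0.001]
force: [0.3, 0.2, 0.0]
gripper_width: 0.0294
t 13.4 pos [552.1 163.9 168. ] F [0.3 0.2 0. ] w 29.4
dr [ 0.0003 -0.001   0.0042] trans(now axes) [ 0.0509 -0.3154  0.0179] trans(after turn) [ 0.0496 -0.3156  0.018 ]
```

```bash
python3 -m jog '[{"translation":[0.005,-0.03,0],"dr":[0,0,0],"hand":0},{"translation":[0.007,-0.045,0],"dr":[0,0,0],"hand":0},{"translation":[0.007,-0.045,0],"dr":[0,0,0],"hand":0},{"translation":[0.007,-0.045,0],"dr":[0,0,0],"hand":0},{"translation":[0.007,-0.045,0],"dr":[0,0,0],"hand":0},{"translation":[0.007,-0.04,0],"dr":[0,0,0],"hand":0},{"translation":[0.006,-0.03,0],"dr":[0,0,0],"hand":0},{"translation":[0.003,-0.015,0],"dr":[0,0,0],"hand":0},{"translation":[0,-0.005,0],"dr":[0,0,0],"hand":0},{"translation":[0,0,0],"dr":[0,0,0],"hand":0}]'; python3 g.py 523.5 -154.3 146 93.8
```

```text
time: 14.4
tool_pos: [0.5193, -0.1485, 0.1653]
eef_rot: [-0.021, 1.0, 0.001, -0.001]
force: [0.2, 0.7, -0.3]
gripper_width: 0.0296
t 14.4 pos [ 519.3 -148.5  165.3] F [ 0.2  0.7 -0.3] w 29.6
dr [ 0.0016 -0.0029 -0.0235] trans(now axes) [-0.004  -0.006   0.0193] trans(after turn) [-0.0038 -0.0061  0.0193]
```

```bash
python3 -m jog '[{"translation":[-0.004,-0.006,0.01],"dr":[0.001,-0.003,-0.0235],"hand":0},{"translation":[0,0,0.008],"dr":[0,0,0],"hand":0},{"translation":[0,0,0],"dr":[0,0,0],"hand":0},{"translation":[0,0,0],"dr":[0,0,0],"hand":0}]'; python3 g.py 523.5 -154.3 146 93.8
```

```text
time: 14.8
tool_pos: [0.5241, -0.1517, 0.1448]
eef_rot: [-0.035, 0.999, 0.001, -0.0]
force: [0.4, -0.0, 0.3]
gripper_width: 0.0296
t 14.8 pos [ 524.1 -151.7  144.8] F [ 0.4 -0.   0.3] w 29.6
dr [ 0.0016 -0.0009  0.0031] trans(now axes) [ 0.0008 -0.0026 -0.0012] trans(after turn) [ 0.0008 -0.0026 -0.0012]
```

```bash
python3 -m jog '[{"translation":[0.0005,-0.0026,0],"dr":[0.0016,-0.001,0.003],"hand":0},{"translation":[0,0,0],"dr":[0,0,0],"hand":0},{"translation":[0,0,0],"dr":[0,0,0],"hand":0}]'; python3 g.py 523.5 -154.3 146 93.8
```

```text
time: 15.1
tool_pos: [0.5239, -0.1535, 0.1448]
eef_rot: [-0.034, 0.999, 0.0, -0.0]
force: [-0.3, 0.0, -2.1]
gripper_width: 0.0301
t 15.1 pos [ 523.9 -153.5  144.8] F [-0.3  0.  -2.1] w 30.1
dr [ 0.0001 -0.0001  0.0009] trans(now axes) [ 0.0004 -0.0007 -0.0012] trans(after turn) [ 0.0004 -0.0007 -0.0012]
```

```bash
python3 -m jog '[{"translation":[0,-0.0008,0.005],"dr":[0,0,0],"hand":0},{"translation":[0,0,0.004],"dr":[0,0,0],"hand":0}]' | grep -E 'pos|force'; for i in 1 2 3 4; do python3 -m jog '[{"translation":[0,0,0.002],"dr":[0,0,0],"hand":0}]'| grep -E 'pos|force';done;  python3 g.py 523.5 -154.3 95.9 93.8
```

```text
tool_pos: [0.5245, -0.1545, 0.1361]
force: [-0.1, -0.1, -0.5]
tool_pos: [0.5243, -0.1545, 0.1336]
force: [-0.2, -0.1, -0.3]
tool_pos: [0.5242, -0.1545, 0.1313]
force: [0.7, 0.5, -0.8]
tool_pos: [0.5242, -0.1545, 0.129]
force: [0.8, 0.3, -0.8]
tool_pos: [0.5242, -0.1544, 0.1269]
force: [-0.1, 2.2, 2.5]
t 15.7 pos [ 524.2 -154.4  126.9] F [-0.1  2.2  2.5] w 29.7
dr [0.     0.0009 0.0004] trans(now axes) [0.0007 0.0002 0.031 ] trans(after turn) [0.0007 0.0002 0.031 ]
```

```bash
python3 -m jog '[{"translation":[0,0.0002,0.001],"dr":[0,0,0],"hand":0}]' | grep -E 'pos|force'; for i in 1 2 3 4; do python3 -m jog '[{"translation":[0,0,0.0015],"dr":[0,0,0],"hand":0}]'| grep -E 'pos|force';done;  python3 g.py 523.5 -154.3 95.9 93.8
```

```text
tool_pos: [0.5241, -0.154, 0.1257]
force: [-0.7, 1.6, 0.8]
tool_pos: [0.5243, -0.1537, 0.1243]
force: [-0.6, 3.8, 3.1]
tool_pos: [0.5246, -0.1537, 0.1236]
force: [-3.8, 1.0, 17.1]
tool_pos: [0.5248, -0.1538, 0.1233]
force: [-4.7, 1.6, 17.8]
tool_pos: [0.525, -0.1538, 0.123]
force: [-4.6, 1.9, 14.5]
t 16.2 pos [ 525.  -153.8  123. ] F [-4.6  1.9 14.5] w 30.1
dr [0.0004 0.0021 0.0004] trans(now axes) [ 0.0016 -0.0004  0.0271] trans(after turn) [ 0.0015 -0.0004  0.0271]
```

```bash
for i in 1 2 3 4 5; do python3 -m jog '[{"translation":[0.0002,0,0.002],"dr":[0,0.0005,0],"hand":0}]' 50| grep -E 'pos|force';done;  python3 g.py 523.5 -154.3 95.9 93.8; python3 - <<'E'
from h import *
e=shot('scene','s4')
cv2.imwrite('pics/c4.png',cv2.resize(e['pixels'][110:230,220:340,::-1],(600,600),interpolation=cv2.INTER_CUBIC))
E
```

```text
tool_pos: [0.5253, -0.1539, 0.1224]
force: [-2.4, 3.1, 13.9]
tool_pos: [0.5256, -0.154, 0.1218]
force: [-3.4, 3.1, 14.3]
tool_pos: [0.5259, -0.1541, 0.121]
force: [-2.7, 2.3, 12.3]
tool_pos: [0.5262, -0.154, 0.1202]
force: [-2.1, 3.1, 9.5]
tool_pos: [0.5265, -0.154, 0.1192]
force: [-1.3, 3.0, 8.2]
t 16.7 pos [ 526.5 -154.   119.2] F [-1.3  3.   8.2] w 29.5
dr [-0.0008  0.0053  0.0003] trans(now axes) [ 0.0031 -0.0001  0.0232] trans(after turn) [ 0.003  -0.0001  0.0233]
```

View pics/c4.png

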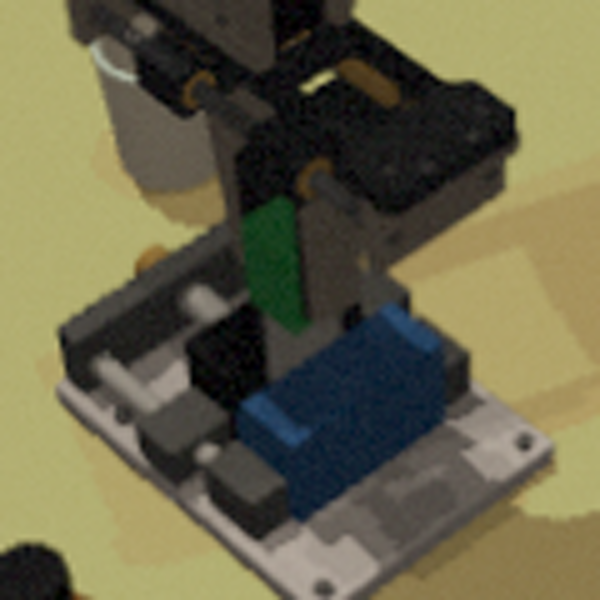

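```bash
python3 -m jog '[{"translation":[0.0006,0.0003,0.003],"dr":[-0.0008,0.005,0],"hand":0}]'| grep -E 'pos|force'; for i in 1 2 3 4 5; do python3 -m jog '[{"translation":[0.0003,0.0002,0.003],"dr":[0,0.001,0],"hand":0}]'| grep -E 'pos|force';done;  python3 g.py 523.5 -154.3 95.9 93.8
```

```text
tool_pos: [0.5268, -0.154, 0.1171]
force: [-0.7, -0.0, 10.2]
tool_pos: [0.5273, -0.1539, 0.1151]
force: [-1.8, 0.8, 9.1]
tool_pos: [0.5277, -0.1539, 0.113]
force: [-1.1, 1.7, 8.4]
tool_pos: [0.5282, -0.1538, 0.1109]
force: [-1.0, 0.9, 9.6]
tool_pos: [0.5286, -0.1537, 0.1087]
force: [-1.2, 2.8, 8.6]
tool_pos: [0.529, -0.1537, 0.1066]
force: [-1.5, 1.5, 9.2]
t 17.35 pos [ 529.  -153.7  106.6] F [-1.5  1.5  9.2] w 29.5
dr [-0.0033  0.0051  0.0009] trans(now axes) [ 0.0056 -0.0002  0.0107] trans(after turn) [ 0.0056 -0.0002  0.0107]
```

```bash
for i in 1 2 3 4; do python3 -m jog '[{"translation":[0.001,0.0002,0.003],"dr":[-0.001,0.002,0],"hand":0}]'| grep -E 'pos|force';done;  python3 g.py 523.5 -154.3 95.9 93.8
```

```text
tool_pos: [0.5291, -0.1537, 0.1045]
force: [-0.1, 2.3, 9.0]
tool_pos: [0.5292, -0.1537, 0.1025]
force: [0.2, 1.6, 10.0]
tool_pos: [0.5293, -0.1538, 0.1005]
force: [0.1, 1.6, 8.6]
tool_pos: [0.5293, -0.1538, 0.0984]
force: [-0.3, 3.0, 9.3]
t 17.75 pos [ 529.3 -153.8   98.4] F [-0.3  3.   9.3] w 29.5
dr [-0.0017  0.0059  0.0011] trans(now axes) [ 0.0059 -0.0001  0.0025] trans(after turn) [ 0.0059 -0.0001  0.0025]
```

```bash
for i in 1 2 3 4; do python3 -m jog '[{"translation":[0.0004,0.0001,0.0015],"dr":[-0.001,0.002,0],"hand":0}]'| grep -E 'pos|force';done;  python3 g.py 523.5 -154.3 95.9 93.8
```

```text
tool_pos: [0.5296, -0.1538, 0.0977]
force: [-2.2, 1.8, 8.6]
tool_pos: [0.5297, -0.1538, 0.097]
force: [-1.7, 2.0, 9.2]
tool_pos: [0.53, -0.1538, 0.0964]
force: [-1.1, 2.2, 8.8]
tool_pos: [0.5302, -0.1539, 0.0957]
force: [-1.3, 2.7, 13.3]
t 18.15 pos [ 530.2 -153.9   95.7] F [-1.3  2.7 13.3] w 30.1
dr [0.0007 0.0027 0.0016] trans(now axes) [ 0.0067  0.     -0.0002] trans(after turn) [ 0.0067 -0.     -0.0002]
```

```bash
for i in 1 2 3; do python3 -m jog '[{"translation":[0.0004,0.0001,0.0015],"dr":[0,0.002,0],"hand":0}]'| grep -E 'pos|force';done;  python3 - <<'E'
from h import *
e=shot('scene','s5')
cv2.imwrite('pics/c5.png',cv2.resize(e['pixels'][110:230,220:340,::-1],(600,600),interpolation=cv2.INTER_CUBIC))
E
```

```text
tool_pos: [0.5303, -0.1539, 0.0957]
force: [-7.2, 3.1, 24.2]
tool_pos: [0.5303, -0.1538, 0.0957]
force: [-5.6, 4.0, 18.8]
tool_pos: [0.5303, -0.1538, 0.0957]
force: [-4.5, 1.8, 16.7]
```

View pics/c5.png

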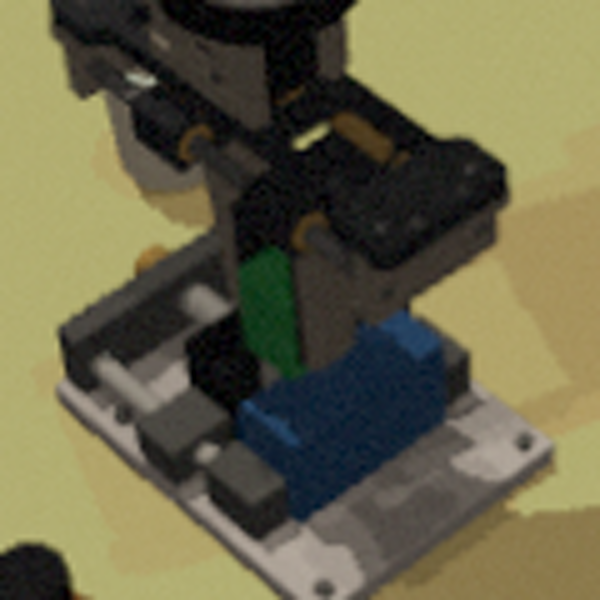

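```bash
python3 -m jog '[{"translation":[0,0,0],"dr":[0,0,0],"hand":0},{"translation":[0,0,0],"dr":[0,0,0],"hand":0.7},{"translation":[0,0,0],"dr":[0,0,0],"hand":0.7},{"translation":[0,0,0],"dr":[0,0,0],"hand":0.7},{"translation":[0,0,0],"dr":[0,0,0],"hand":0.7},{"translation":[0,0,-0.02],"dr":[0,0,0],"hand":0.7},{"translation":[0,0,-0.03],"dr":[0,0,0],"hand":0.7},{"translation":[0,0,-0.03],"dr":[0,0,0],"hand":0.7},{"translation":[0,0,-0.03],"dr":[0,0,0],"hand":0.7},{"translation":[0,0,-0.03],"dr":[0,0,0],"hand":0.7}]'
python3 -m jog '[{"translation":[0,0.03,0],"dr":[0,0,0],"hand":0.7},{"translation":[0.03,0.03,0],"dr":[0,0,0],"hand":0.7},{"translation":[0.03,0.04,0],"dr":[0,0,0],"hand":0.7},{"translation":[0.03,0.04,0],"dr":[0,0,0],"hand":0.7},{"translation":[0.03,0.04,0],"dr":[0,0,0],"hand":0.7},{"translation":[0.03,0.04,0],"dr":[0,0,0],"hand":0.7},{"translation":[0.02,0.02,0],"dr":[0,0,0],"hand":0.7},{"translation":[0,0,0],"dr":[0,0,0],"hand":0.7},{"translation":[0,0,0],"dr":[0,0,0],"hand":0.7}]'
python3 - <<'E'
from m import *
d=shot('top','t6'); e=shot('scene','s6')
measure('t6',360,205,450,280,.085,.12,'green','t green'); measure('s6',220,110,340,240,.085,.12,'green','s green')
measure('t6',240,175,300,285,.085,.12,'white','t white');measure('s6',305,240,455,355,.085,.12,'white','s white');measure('s6',305,240,455,355,.085,.12,'red','s red')
a=cv2.resize(d['pixels'][170:290,240:460,::-1],(760,300)); b=cv2.resize(e['pixels'][110:350,220:460,::-1],(300,300))
cv2.imwrite('pics/c6.png',np.vstack([a,np.hstack([b,np.zeros((300,460,3),np.uint8)])]))
E
```

```text
time: 19.5
tool_pos: [0.5278, -0.1536, 0.2354]
eef_rot: [-0.034, 0.999, 0.001, -0.005]
force: [0.1, -0.1, -0.1]
gripper_width: 0.0639
time: 20.4
tool_pos: [0.3414, 0.0769, 0.2405]
eef_rot: [-0.033, 0.999, -0.001, 0.003]
force: [0.0, -0.5, -0.2]
gripper_width: 0.0643
t green 178 c [ 526.7 -154.6] size [31.8 29.6] ang 2.56 z 0.104
s green 304 c [ 614. -119.] size [216.3  36. ] ang 22.41 z 0.1037
t white 168 c [480.3 172. ] size [30.1 30.8] ang 81.68 z 0.0997
s white 275 c [483.3 172.8] size [30.4 32.4] ang 84.03 z 0.1001
s red 395 c [623.  156.8] size [29.6 32.4] ang 83.37 z 0.0994
```

View pics/c6.png

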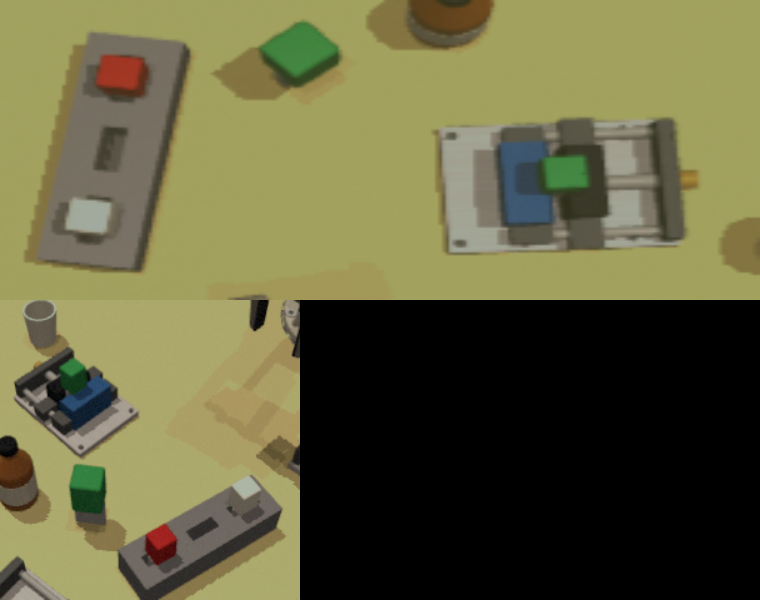

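```bash
python3 -c "
from station import arm
print(arm.get_state()['time'],arm.finish_job())"
```

```text
the job is handed in; nothing more can be done
20.5 None
```

The 8 mm green leaf is the one that binds, and it is in the clamp, fully home and let go. I handed the job in at 20.5 s of the 72 s.

- **White 5 mm:** it slid in with no measurable drag (within about 1 N) until its shoulder met the fence top, at a peak of about 27 N. I then nudged it against the fence with under 5 N to find the face, and put it back in its slot.
- **Green 8 mm:** it dragged a steady 8 to 10 N the rest of the way down, after up to 18 N at the jaw's lead-in, with little net sideways force, so the jaw was being pushed open. It came home at a peak of about 24 N.
- **Red 11 mm:** not tried. It still stands in the rack.

**Last checks:**
- The green handle top measured 104 mm, against 105 mm expected when home. The same camera had read about 1 mm low on it in the rack.
- The white and red handles measured about 99 to 100 mm, as they should standing in the rack.
- The robot was clear of everything.
- Green sits about 3 to 5 mm off the middle of the fence along x.
- The scene camera's fit on green failed, because it also caught the larger green look-alike. The green position therefore comes from the top camera alone.
- I did not measure the jaw's opening by camera, so the verdict that green binds rests on the force readings.

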